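# Dry-run the spice grinder on pulse

## Task

Dry-run the freshly cleaned spice grinder on pulse: take its bayonet lid (the one with the grip bar) from the aluminium tray, set it into the grinder's collar until it sits home, and twist it clockwise to the pulse mark, half way to the lock click, without letting it click. Keep gripping the lid and hold it at the pulse mark against its return spring: the job finishes while you are still holding it there. Leave everything else where it stands.

Things in the scene. Friction and masses are not known exactly. Their poses are not given: they have to be found in the camera images.
- lid: The grinder's lid, grey plastic, 50 mm tall, about 0.12 kg, right way up on the tray. Origin: centre of its underside, z up. A plug 60 mm in diameter (z 0 to 14 mm), a cover disc 88 mm in diameter (z 14 to 22), and on top the grip bar. Two bayonet lugs, 12 mm wide with round ends, reach 38 mm from the axis at +x and -x, z 1.5 to 7 mm. Half a turn leaves it the same.
- lid_bar (a point): Centre of the lid's grip bar, 36 mm above the lid's origin on its axis. The bar is an upright flat-sided block 16 mm wide (y), 64 mm long (the lid's x, so it lies over the lugs) and 28 mm tall: its top is 50 mm, the disc under it 22 mm above the lid's origin. Grip it across its 16 mm. A white dash on the disc at each end of the bar points at the collar's marks.
- grinder: Cordless electric spice grinder standing firm on the bench, 125 mm tall, 109 mm in diameter: steel body, black collar, open bowl. Origin: centre of its foot, z up; its x axis runs through the two entry gaps for the lugs. The lid enters with its bar along this x axis, either way round, and sits home with the lid's origin 111 mm above this one; then it turns clockwise seen from above.
- collar (a point): Centre of the top face of the grinder's collar flange, 125 mm above its foot; axes as the grinder's. The flange is 5 mm thick, opening 64 mm in diameter (2 mm of play round the plug), with entry gaps at +x and -x 17 mm wide (2.5 mm of play each side of a lug). The lid drops 14 mm until its disc rests here; the lugs then run under the flange. Backstop: about 6 degrees anticlockwise.
- pulse_mark (a point): Middle of the two raised white ribs on the collar's rim, 50 mm from the axis, 30 degrees clockwise from the +x entry gap: the pulse position, where the bar's end must point. One rib stands at the entry gap (0 degrees), three at the lock (60 degrees). The same marks are repeated on the opposite side.
- switch (a joint): Spring-returned switch ring inside the collar, rad, 0 at rest, grows as the lugs push it clockwise. It reads the lid's twist from entry less about 0.1 rad; about 0.42 at the pulse position. Spring 0.07 N m at rest, 0.11 at pulse; it turns the lid back if let go. From about 0.85 rad of lid twist the lugs ride over stiff spring pawls and click past at about 60 degrees: that must not happen.
- tray: Low aluminium tray, 290 x 330 mm (x, y), rim 14 mm high, floor 3 mm thick, fixed on the bench. Origin: centre of its underside. The lid, the storage lid and the measuring cup lie on it.
- storage_lid: Bystander on the tray: plain grey push-on lid, 80 mm in diameter and 13 mm thick, with a small round knob (22 mm in diameter, top at 30 mm) and no lugs. Not to be used. Origin: centre of its underside.
- measuring_cup: Bystander on the tray: steel measuring cup, 62 mm in diameter, 42 mm tall, with a flat handle 85 mm long along its +y at the rim. Origin: centre of its underside.
- spice_jar: Bystander beyond the grinder: spice jar, 44 mm in diameter, 84 mm tall. Origin: centre of its underside.
- herb_jar: Bystander at the back: amber jar, 44 mm in diameter, 84 mm tall. Origin: centre of its underside.
- tumbler: Bystander at the back: glass tumbler standing upside down, 72 mm in diameter at the rim, 105 mm tall. Origin: centre of its lower side.
- spatula: Bystander at the back: bamboo spatula about 315 mm long and 8 mm thick lying flat. Origin: on its underside, 150 mm from the end of the handle.
- caddy: Bystander at the left: terracotta-coloured caddy, about 160 x 210 mm, 125 mm tall, lid closed under its latch. Origin: centre of its underside.
Things that resemble listed ones, but are neither listed nor needed, are in the scene too. Leave any green or red look-alike of the lid alone.

How it is judged:
By the outcome, as a careful person would: the job done as asked, in the order asked, and still so for the second after the job is handed in, while the arm keeps its last pose, push and grip.
It also fails if it takes over 48 s, if anything falls off the work surface, if the arm or the gripper's body presses on something with over 40 N, if the wrist force passes 120 N, or if a joint passes its speed limit or range.

## Robot

A 6-joint arm with a two-finger parallel gripper is mounted at the origin on the work surface. World frame = base frame: x ahead of the robot, y to its left, z up, the work surface at z = 0. Lengths are in mm, angles in rad, forces in N, time in s.
With the tool pointing down it reaches from about 350 to 975 mm from the base axis. Payload 7.1 kg.
Tool frame: the origin (TCP) lies between the finger pads; the fingertips stand 19 mm ahead of it and the grasp point (between the pads) is the TCP; z points along the fingers, y is the line along which they close (so a half turn about z gives the same grasp; the last joint's range is limited). The gripper opens to 88 mm and grips with 3 to 60 N. Pads are 20 mm wide; open, the fingers measure 115 mm over their backs; the gripper's body (75 mm by 178 mm) begins 61 mm behind the grasp point.
Start: joints at [-1.351, 0.423, 1.63, -0, 1.089, -0.019], TCP at [147.855, -607.243, 241.675] pointing down, gripper open.
Joint ranges: [-3, 3], [-0.9, 2.11], [0.09, 2.58], [-1.31, 4.45], [0.11, 2.69], [-2.54, 2.54]. Speed limits (rad/s): [2.39, 2.39, 3.01, 3.14, 3.14, 3.14].

## Interface

Orientations are given as a rotation vector (axis times angle).
In Python, from workcell import ctrl gives the robot as it stands.
- The arm moves only by the tool arm_command, never from a script. Its argument "series" is a list of rows, each an object with "linear": the shift along the tool's x, y, z in m, a list of three; "turn": the turn about the tool's z in rad. A call has 1 to 10 rows; each row shifts and turns the commanded pose from where the row before left it, along the tool's axes as they then stand; what a row does not reach is not made up. A row lasts 1/10 s, in which the tool goes at most 50 mm and 8.59 degrees, less where a joint would pass 70% of its speed; a pose out of reach is approached as far as the arm can. A call with a gripper value outside its range is refused whole. "jaw" is the opening, from -1 (shut) to 1 (fully open), set as the call begins (left out, the last holds). The fingers move at their own pace and stop on an object; the grip force is fixed at half the most. Time passes only in rows, so rows that do not move let the fingers close. It gives the time, the measured TCP pose, the force, the opening and the grip force at its end, in the units of the state.
- ctrl.get_obs(): the state, without advancing time (a new reading comes with each control period).
- ctrl.get_image(name): name is "scene" or "top" or "wrist"; returns a dict with "frame" (384x512x3 uint8, blue, green, red), "fx", "fy", "cx", "cy" (pixels), "rvec" (rotation vector, rad) and "tvec" (3), from world to camera coordinates, as OpenCV has them. Camera axes: x right, y down, z forward; pixel columns grow to the right and rows downward; lengths in mm; the calibration is good to about 2 mm. A picture is of the moment at which its call begins. There is no depth.
- ctrl.close_job(): hands the job in; it is judged then, once.
The state is a dict: "t": time; "qpos": joint angles; "qvel": joint speeds; "joint_torque": joint torques, N m; "ee_pos": TCP position; "orientation": TCP orientation; "ft_force": force on the tool from outside, world axes, zero at the start; "moment": the same for the moment, N m; "width": finger opening in mm; "grasp_force": force on a finger pad.
Only numpy, scipy, OpenCV 4.12 (cv2) and the standard library are available. Lean on these libraries where they do the work, as an engineer would, in place of code of your own. Each camera call takes 0.05 s, during which the arm holds its last target. There are 200 camera calls.

## Working session

There is one attempt and no reset: what is moved stays moved. The work goes in short steps, Python scripts to look and compute and a tool call to move; the robot and the scene stay as the last step left them, time stands still between calls to the robot, and variables do not carry over. Pictures are saved under pics/ and viewed, at most 10 in all, crops included, and the job is handed in when it is done.

Besides the shell and the picture viewer there is one more tool, called after "Call:" in YAML: its name, and indented under it one key for each argument. arm_command: Moves the arm, as the interface text tells. Its arguments: {"type":"object","properties":{"series":{"type":"array"},"jaw":{"type":"number"}},"required":["series"]}

```bash
mkdir -p pics; cat > h.py <<'E'
import numpy as np, cv2, pickle
from workcell import ctrl
def grab(n,tag):
    im=ctrl.get_image(n); pickle.dump(im,open(f'pics/{tag}.pkl','wb')); cv2.imwrite(f'pics/{tag}.png',im['frame']); return im
def load(tag): return pickle.load(open(f'pics/{tag}.pkl','rb'))
def ray(im,u,v):
    R,_=cv2.Rodrigues(np.array(im['rvec'],float)); t=np.array(im['tvec'],float).ravel()
    d=R.T@np.array([(u-im['cx'])/im['fx'],(v-im['cy'])/im['fy'],1]); return -R.T@t,d
def onz(im,u,v,z):
    o,d=ray(im,u,v); return o+d*(z-o[2])/d[2]
def proj(im,p):
    K=np.array([[im['fx'],0,im['cx']],[0,im['fy'],im['cy']],[0,0,1.]])
    return cv2.projectPoints(np.array(p,float).reshape(-1,1,3),np.array(im['rvec'],float),np.array(im['tvec'],float),K,None)[0].reshape(-1,2)
E
python3 - <<'E'
from h import *
a=grab('top','top0'); b=grab('scene','scene0'); grab('wrist','wrist0')
for i in (a,b): print(ray(i,256,192),i['fx'])
o=ctrl.get_obs(); print(o)
E
```

```text
(array([ 422.50793586,  157.42295075, 1305.75877999]), array([ 0.07770328, -0.00713564, -0.99724684])) 378.98660986566074
(array([1084.14462257, -203.0650345 ,  835.11994717]), array([-0.53493206,  0.36150414, -0.76375341])) 353.12932711244554
{'t': 0.15, 'qpos': array([-1.35099386e+00,  4.23655669e-01,  1.63048034e+00, -5.28506875e-06,
        1.08858896e+00, -1.89848396e-02]), 'qvel': array([ 0.00146563, -0.00314337, -0.00307917,  0.00060356,  0.00010749,
        0.0001162 ]), 'joint_torque': array([ 2.15587045e-05, -5.44982708e+01, -2.73918647e+01,  6.44266326e-02,
        2.05113710e-02, -5.57471799e-05]), 'ee_pos': array([ 147.77533798, -606.87587691,  241.09967213]), 'orientation': array([-3.11810919e+00, -3.74065418e-01,  1.85540554e-04]), 'ft_force': array([ 0.4655517 , -0.43575666,  0.51709547]), 'moment': array([-0.00296607,  0.01926781, -0.02053008]), 'grasp_force': 0.0, 'width': 87.73442335313153}
```

View pics/top0.png

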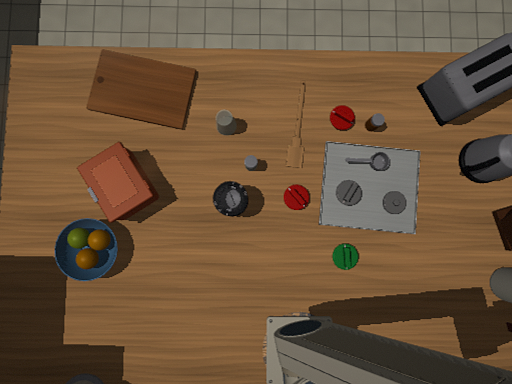

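View pics/scene0.png

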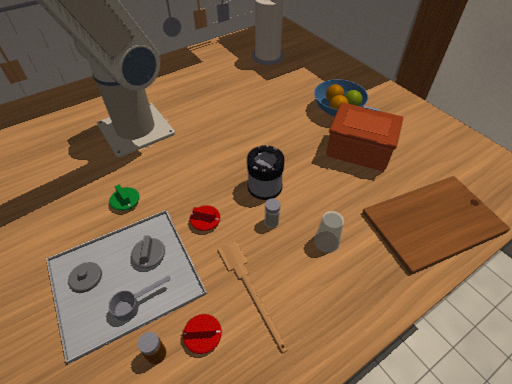

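The top view shows the grey bar lid at about (349,192) and the grinder at about (231,199). The storage lid is at (395,202), the cup at (380,161), and the red and green look-alikes are around them. The scene view agrees: lid at (148,252), grinder at (265,165).

```bash
python3 - <<'E'
from h import *
a=load('top0')
L=onz(a,349,191,40); G=onz(a,231,199,125); print(L,G)
f=a['frame']
c=[cv2.resize(f[y-30:y+30,x-30:x+30],(400,400),interpolation=cv2.INTER_CUBIC) for x,y in((349,192),(231,199))]
cv2.imwrite('pics/c1.png',cv2.convertScaleAbs(np.hstack(c),alpha=1.5,beta=10))
w=load('wrist0'); o=ctrl.get_obs(); R=cv2.Rodrigues(o['orientation'])[0]
print('tool R',R.round(2)); ow,d=ray(w,256,192); print(w['fx'],'cam rel tool',R.T@(ow-o['ee_pos']),R.T@d, 'camx in tool',R.T@cv2.Rodrigues(np.array(w['rvec']))[0].T[:,0])
for n,P in(('L',L),('G',G)): print(n,R.T@(P-o['ee_pos']))
E
```

```text
[ 527.40157572 -164.54674486   40.        ] [491.92762236 226.64108463 125.        ]
tool R [[ 0.97  0.24 -0.  ]
 [ 0.24 -0.97  0.  ]
 [ 0.   -0.   -1.  ]]
314.9163264256209 cam rel tool [  83.62706547   -2.15081872 -142.45987334] [-0.30705061 -0.00678893  0.95172122] camx in tool [1.59090656e-04 9.99999982e-01 9.97711102e-05]
L [ 473.47367486 -339.75829059  201.49243847]
G [ 531.53416834 -728.33267393  116.93330518]
```

View pics/c1.png

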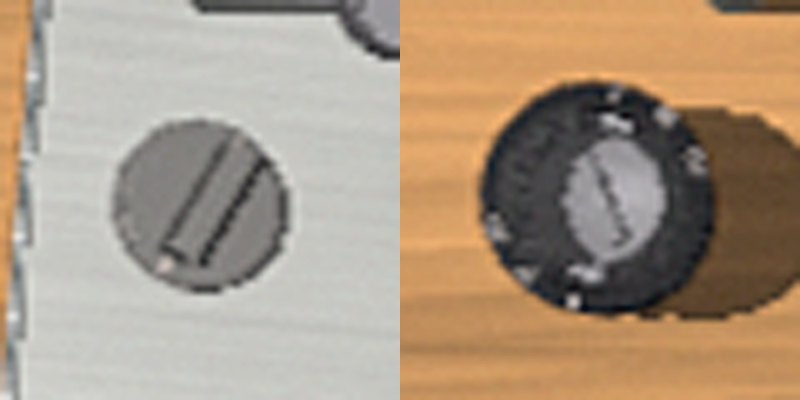

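The crop shows the lid's bar running from lower left to upper right, with yaw about -0.6 rad. On the collar the single rib is at the top (615,92), two ribs are at (665,117) and three at (697,160), so the entry axis is close to world +x. I'll move above the lid and use the half-turned grip (tool yaw about 2.55) so joint 6 stays in range at the grinder.

Call:
arm_command:
  series:
    - {"linear":[0.032,-0.023,0],"turn":0}
    - {"linear":[0.032,-0.023,0],"turn":0}
    - {"linear":[0.032,-0.023,0],"turn":0}
    - {"linear":[0.032,-0.023,0],"turn":0}
    - {"linear":[0.032,-0.023,0],"turn":0}
    - {"linear":[0.032,-0.023,0],"turn":0}
    - {"linear":[0.032,-0.023,0],"turn":0}
    - {"linear":[0.032,-0.023,0],"turn":0}
    - {"linear":[0.032,-0.023,0],"turn":0}
    - {"linear":[0.032,-0.023,0],"turn":0}
  jaw: 0.2

```text
t: 1.15
ee_pos: [405.1, -306.7, 241.6]
orientation: [-3.119, -0.374, 0.0]
ft_force: [-0.1, -0.9, 0.4]
width: 52.8
grasp_force: 0.0
```

Call:
arm_command:
  series:
    - {"linear":[0.032,-0.023,0],"turn":0}
    - {"linear":[0.032,-0.023,0],"turn":0}
    - {"linear":[0.032,-0.023,0],"turn":0}
    - {"linear":[0.032,-0.023,0],"turn":0}
    - {"linear":[0.025,-0.018,0],"turn":0}
    - {"linear":[0,0,0],"turn":-0.14}
    - {"linear":[0,0,0],"turn":-0.14}
    - {"linear":[0,0,0],"turn":-0.14}
    - {"linear":[0,0,0],"turn":-0.14}
    - {"linear":[0,0,0],"turn":-0.14}

```text
t: 2.15
ee_pos: [526.8, -164.9, 241.4]
orientation: [-2.797, -1.429, 0.001]
ft_force: [0.1, 0.1, -0.3]
width: 52.6
grasp_force: 0.0
```

Call:
arm_command:
  series:
    - {"linear":[0,0,0],"turn":-0.14}
    - {"linear":[0,0,0],"turn":-0.14}
    - {"linear":[0,0,0],"turn":-0.14}
    - {"linear":[0,0,0],"turn":-0.14}
    - {"linear":[0,0,0],"turn":-0.14}
    - {"linear":[0,0,0],"turn":-0.14}
    - {"linear":[0,0,0],"turn":-0.14}
    - {"linear":[0,0,0],"turn":-0.14}
    - {"linear":[0,0,0],"turn":-0.14}
    - {"linear":[0,0,0],"turn":-0.14}

```text
t: 3.15
ee_pos: [526.8, -164.9, 241.4]
orientation: [-1.219, -2.895, 0.0]
ft_force: [0.3, -1.1, 0.1]
width: 52.8
grasp_force: 0.0
```

Call:
arm_command:
  series:
    - {"linear":[0,0,0],"turn":-0.14}
    - {"linear":[0,0,0],"turn":-0.07}
    - {"linear":[0,0,0],"turn":0}

```text
t: 3.45
ee_pos: [526.9, -165.0, 241.5]
orientation: [-0.917, -3.004, -0.0]
ft_force: [-0.2, -0.3, -0.5]
width: 52.4
grasp_force: 0.0
```

```bash
python3 - <<'E'
from h import *
grab('wrist','w1'); o=ctrl.get_obs(); print(o['qpos'],o['ee_pos'],o['ft_force']); print(cv2.Rodrigues(o['orientation'])[0].round(3))
E
```

```text
[-3.24985217e-01  3.17143081e-01  1.79236111e+00  1.70248292e-05
  1.03251801e+00 -1.30128483e+00] [ 526.85456644 -164.95200165  241.48357699] [ 0.06754479  0.01675755 -1.00649328]
[[-0.828  0.56  -0.   ]
 [ 0.56   0.828  0.   ]
 [ 0.    -0.    -1.   ]]
```

View pics/w1.png

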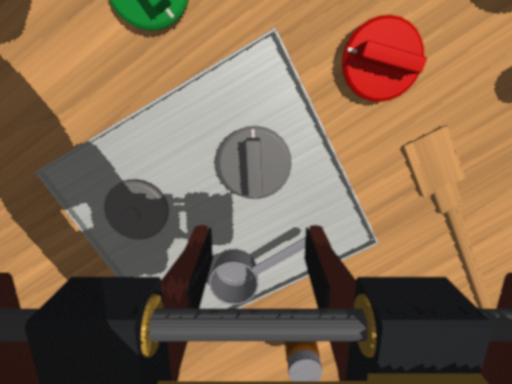

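The wrist view shows the grey lid at (253,162) with its bar nearly vertical in the picture, x 242–262 and y 138–196. The white dash is at (253,131). Next I'll fit the disc contour and the bar edges.

```bash
python3 - <<'E'
from h import *
w=load('w1'); g=cv2.cvtColor(w['frame'],cv2.COLOR_BGR2GRAY)
x0,y0=205,115; c=g[y0:y0+95,x0:x0+100]
m=(cv2.GaussianBlur(c,(3,3),0)<135).astype(np.uint8)
cs,_=cv2.findContours(m,0,2); k=max(cs,key=cv2.contourArea).reshape(-1,2)+[x0,y0]
P=np.array([onz(w,u,v,25)[:2] for u,v in cv2.convexHull(k).reshape(-1,2)]); (cx,cy),r=cv2.minEnclosingCircle(P.astype(np.float32)); print(cx,cy,r,P.mean(0))
big=cv2.resize(c,(800,760)[:2] if 0 else (600,570),interpolation=cv2.INTER_CUBIC)
big=cv2.cvtColor(cv2.convertScaleAbs(big,alpha=1.5),cv2.COLOR_GRAY2BGR)
cv2.drawContours(big,[((k-[x0,y0])*6+3).astype(int)],-1,(0,0,255),1)
cv2.imwrite('pics/c2.png',big)
for y in (145,155,165,175,185): print(y,g[y,238:272])
E
```

```text
525.0177001953125 -185.72677612304688 62.280181884765625 [ 517.86923734 -158.83619917]
145 [ 82  63  55  54  54  54  60  73  93 109 116 118 119 120 121 123 122 123
 124 124 123 119 118 120 121 122 122 122 121 122 122 122 123 123]
155 [ 94  71  56  54  55  55  56  60  79  99 113 117 118 118 119 120 121 123
 123 123 123 120 112 112 117 120 121 121 123 122 121 120 121 122]
165 [104  85  63  55  54  53  55  59  72  91 108 115 117 117 117 118 119 120
 120 121 121 118 114 112 117 118 120 119 119 120 120 120 119 119]
175 [112  98  76  59  54  53  53  54  60  78 100 112 116 117 117 116 117 117
 118 119 120 119 117 113 112 115 118 118 119 118 118 118 118 117]
185 [114 106  87  64  55  54  53  54  57  71  91 107 114 116 116 116 117 116
 117 118 119 118 116 111 109 114 116 116 117 117 117 117 116 117]
```

View pics/c2.png

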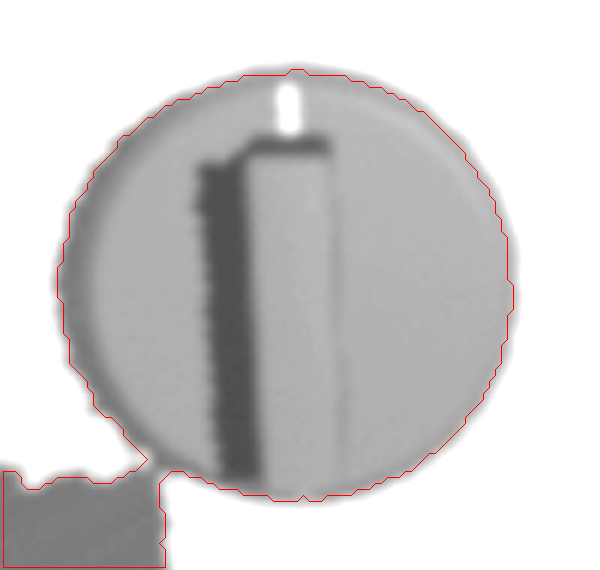

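```bash
python3 - <<'E'
from h import *
w=load('w1'); o=ctrl.get_obs(); R=cv2.Rodrigues(o['orientation'])[0]
q=lambda X,Y,z: onz(w,205+(X+.5)/6-.5,115+(Y+.5)/6-.5,z)
l1,l2,r1,r2=[q(*p,53) for p in((248,155),(263,480),(331,155),(347,480))]
print('width',np.linalg.norm(l1-r1),'axis yaw',[np.arctan2(*(a-b)[1::-1]) for a,b in((l1,l2),(r1,r2))])
d=(l1+r1-l2-r2); d/=np.linalg.norm(d); C=(l1+r1)/2-32*d; print('bar centre',C, 'tool yaw',np.arctan2(R[1,0],R[0,0]))
# disc: algebraic circle fit, upper-right arc + left
P=np.array([q(*p,25)[:2] for p in((300,71),(400,105),(480,185),(513,290),(480,400),(400,475),(310,499))])
A=np.c_[2*P,np.ones(len(P))]; s=np.linalg.lstsq(A,(P**2).sum(1),rcond=None)[0]; print('disc',s[:2],np.sqrt(s[2]+s[:2]@s[:2]))
print('dash',q(288,110,25))
print('tool shift',R.T@(C-o['ee_pos']))
E
```

```text
width 14.528592052054005 axis yaw [np.float64(2.5840361387162942), np.float64(2.6002228696245173)]
bar centre [ 523.863405   -165.64611058   53.        ] tool yaw 2.547087190074965
disc [ 522.57145182 -166.43632064] 42.33023118105272
dash [ 492.61438935 -147.14433162   25.        ]
tool shift [  2.0104111   -2.23146222 188.4846584 ]
```

Call:
arm_command:
  series:
    - {"linear":[0.0025,-0.0024,0.03],"turn":-0.045}
    - {"linear":[0,0,0.04],"turn":0}
    - {"linear":[0,0,0.04],"turn":0}
    - {"linear":[0,0,0.04],"turn":0}
    - {"linear":[0,0,0.025],"turn":0}
    - {"linear":[0,0,0.012],"turn":0}
    - {"linear":[0,0,0.007],"turn":0}
    - {"linear":[0,0,0],"turn":0}

```text
t: 4.3
ee_pos: [523.8, -165.7, 47.6]
orientation: [-0.851, -3.024, -0.0]
ft_force: [-0.0, -0.2, 0.2]
width: 52.5
grasp_force: 0.0
```

Call:
arm_command:
  series:
    - {"linear":[0,0,0],"turn":0}
    - {"linear":[0,0,0],"turn":0}
    - {"linear":[0,0,0],"turn":0}
    - {"linear":[0,0,0],"turn":0}
    - {"linear":[0,0,0],"turn":0}
    - {"linear":[0,0,0],"turn":0}
  jaw: -1

```text
t: 4.9
ee_pos: [523.8, -165.8, 48.1]
orientation: [0.85, 3.024, -0.0]
ft_force: [-1.2, -1.4, 5.4]
width: 15.7
grasp_force: 30.0
```

Call:
arm_command:
  series:
    - {"linear":[0,0,-0.01],"turn":0}
    - {"linear":[0,0,-0.03],"turn":0}
    - {"linear":[0,0,-0.04],"turn":0}
    - {"linear":[0,0,-0.04],"turn":0}
    - {"linear":[0,0,-0.04],"turn":0}
    - {"linear":[0,0,-0.03],"turn":0}
    - {"linear":[0,0,-0.02],"turn":0}
    - {"linear":[0,0,0],"turn":0}

```text
t: 5.7
ee_pos: [525.0, -166.0, 261.0]
orientation: [0.848, 3.019, -0.0]
ft_force: [-0.1, 0.6, -2.1]
width: 15.4
grasp_force: 30.0
```

Call:
arm_command:
  series:
    - {"linear":[0.0175,0.034,0],"turn":0}
    - {"linear":[0.0175,0.034,0],"turn":0}
    - {"linear":[0.0175,0.034,0],"turn":0}
    - {"linear":[0.0175,0.034,0],"turn":0}
    - {"linear":[0.0175,0.034,0],"turn":0}
    - {"linear":[0.0175,0.034,0],"turn":0}
    - {"linear":[0.0175,0.034,0],"turn":0}
    - {"linear":[0.0175,0.034,0],"turn":0}
    - {"linear":[0.0175,0.034,0],"turn":0}
    - {"linear":[0.0175,0.034,0],"turn":0}

```text
t: 6.7
ee_pos: [550.2, 217.1, 255.9]
orientation: [-0.849, -3.022, 0.002]
ft_force: [0.5, -0.5, -2.2]
width: 15.8
grasp_force: 30.0
```

Call:
arm_command:
  series:
    - {"linear":[0,0,0],"turn":-0.115}
    - {"linear":[0,0,0],"turn":-0.115}
    - {"linear":[0,0,0],"turn":-0.115}
    - {"linear":[0,0,0],"turn":0}
    - {"linear":[0,0,0],"turn":0}

```text
t: 7.2
ee_pos: [550.7, 215.6, 256.5]
orientation: [-0.323, -3.123, 0.001]
ft_force: [-1.4, 0.0, -1.4]
width: 16.1
grasp_force: 30.0
```

```bash
python3 - <<'E'
from h import *
w=grab('wrist','w2'); o=ctrl.get_obs(); print(o['qpos'],o['ee_pos'],o['ft_force'],o['width'])
cv2.imwrite('pics/w2b.png',cv2.resize(cv2.convertScaleAbs(w['frame'],alpha=1.4,beta=15),(800,600),interpolation=cv2.INTER_CUBIC))
E
```

```text
[ 3.52856267e-01  3.57911633e-01  1.69207392e+00  3.69726585e-05
  1.09296117e+00 -1.01227973e+00] [550.87051353 215.55985705 256.83384501] [-0.28596666  0.37083854 -0.70324977] 15.931845416124135
```

View pics/w2b.png

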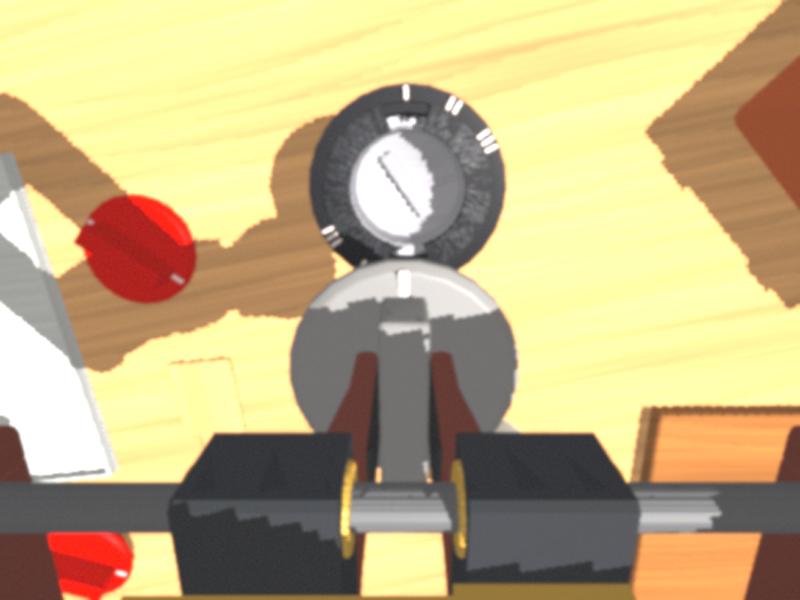

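The wrist view (at 1.56x) shows the collar centred at about (408,187). The single rib is at (406,92), two at (454,105), three at (487,141), and the opposite marks at (331,236). The lid is held straight, with its dash at (404,284) and disc edges at x 291 and 517.

```bash
cat > m2.py <<'E'
from h import *
w=load('w2'); o=ctrl.get_obs(); R=cv2.Rodrigues(o['orientation'])[0]; T=o['ee_pos']; S=1.5625
q=lambda X,Y,z: onz(w,(X+.5)/S-.5,(Y+.5)/S-.5,z)
def circ(P):
    s=np.linalg.lstsq(np.c_[2*P,np.ones(len(P))],(P**2).sum(1),rcond=None)[0]; return s[:2],np.sqrt(s[2]+s[:2]@s[:2])
g=cv2.cvtColor(w['frame'],cv2.COLOR_BGR2GRAY)
n,_,st,ce=cv2.connectedComponentsWithStats((g>135).astype(np.uint8))
u0=np.array([408,187])/S
for s,c in zip(st,ce):
    if 3<s[4]<60 and 45<np.linalg.norm(c-u0)<75: p=onz(w,*c,126); print('blob',(c*S).round(),s[4],p.round(1))
# collar outline: radial dark->light edge from centre
b=w['frame'][:,:,2].astype(float); pts=[]
for a in np.arange(-200,25,4):
    a=np.radians(a); rr=np.arange(50,75,.25); uv=u0[:,None]+rr*np.array([[np.cos(a)],[np.sin(a)]])
    v=cv2.remap(b.astype(np.float32),uv[0:1].astype(np.float32),uv[1:2].astype(np.float32),1)[0]
    i=np.argmax(np.diff(v)); 
    if np.diff(v)[i]>8: pts.append(uv[:,i])
P=np.array([onz(w,*p,125)[:2] for p in pts])
for _ in range(4):
    c,r=circ(P); e=abs(np.linalg.norm(P-c,axis=1)-r); P=P[e<max(2*np.median(e),.5)]
print('collar',c,r,len(P))
zd=T[2]-45+22
D=np.array([q(*p,zd)[:2] for p in((404,260),(330,288),(302,325),(291,366),(478,288),(506,325),(517,366))])
cd,rd=circ(D); print('lid disc',cd,rd,'rel tool',(R.T@(np.r_[cd,zd]-T)))
p=q(404,284,zd); print('dash rel tool',R.T@(p-T)); print('tool yaw',np.arctan2(R[1,0],R[0,0]),T)
E
python3 m2.py
```

```text
blob [405.  91.] 37 [445.6 240.7 126. ]
blob [328. 229.] 23 [506.7 183.7 126. ]
collar [494.30925843 231.40705888] 53.408970114911085 35
lid disc [549.00867154 218.35462829] 41.324073580324736 rel tool [ 2.36656493  2.37148539 23.00114409]
dash rel tool [35.77784669  2.37362706 23.04009008]
tool yaw 2.935914899420952 [550.87051353 215.55985705 256.83384501]
```

```bash
python3 - <<'E'
from h import *
s=grab('scene','s2'); o=ctrl.get_obs(); R=cv2.Rodrigues(o['orientation'])[0]; T=o['ee_pos']
u,v=proj(s,T)[0].astype(int); print(u,v)
x0,y0=max(u-50,0),max(v-37,0)
c=cv2.resize(s['frame'][y0:y0+75,x0:x0+100],(800,600),interpolation=cv2.INTER_CUBIC); print(x0,y0)
def px(p): p=proj(s,p); return (((p-[x0,y0])+.5)*8-.5)
print('TCP',px(T).round())
ths=np.linspace(0,2*np.pi,60)
def ring(off,z,r): return px(np.c_[T[0]+off[0]+r*np.cos(ths),T[1]+off[1]+r*np.sin(ths),0*ths+z])
cv2.polylines(c,[ring((0,0),T[2]-45+22,44).astype(np.int32)],True,(0,255,0),1)
cv2.imwrite('pics/s2b.png',cv2.convertScaleAbs(c,alpha=1.3,beta=15))
w=load('w2'); cv2.imwrite('pics/w2c.png',cv2.convertScaleAbs(cv2.resize(w['frame'][150:325,170:350],(800,778)[:2] if 0 else (617,600),interpolation=cv2.INTER_CUBIC),alpha=1.8,beta=15))
E
```

```text
275 134
225 97
TCP [[405. 303.]]
```

View pics/s2b.png

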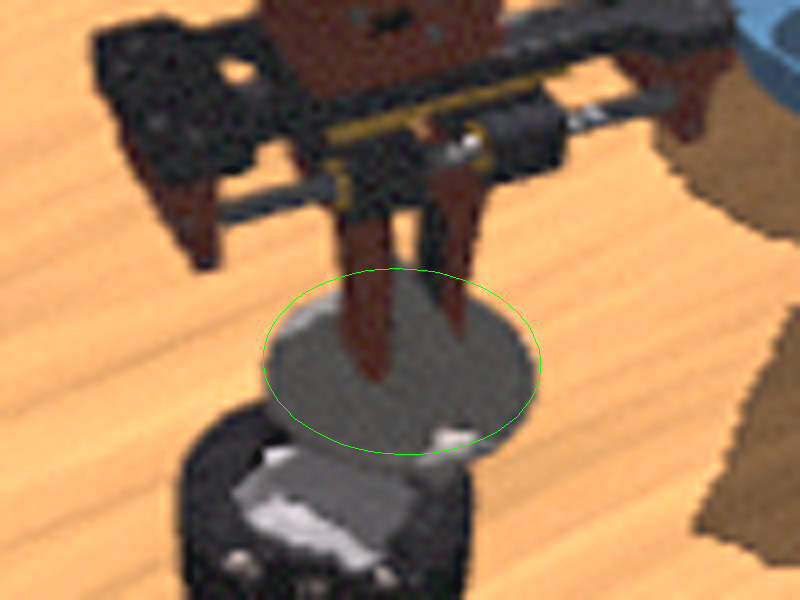

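The scene view shows the lid hanging level in the fingers, about where the drawn ring predicts, with the disc centre near (401,368) against (402,361). It hasn't slipped noticeably. Next I'll refine the collar and in-hand lid centres with automatic edges and a second view.

```bash
cat >> h.py <<'E'
def circ(P):
    for _ in range(5):
        s=np.linalg.lstsq(np.c_[2*P,np.ones(len(P))],(P**2).sum(1),rcond=None)[0]; c=s[:2]; r=np.sqrt(s[2]+c@c)
        e=abs(np.linalg.norm(P-c,axis=1)-r); P=P[e<=max(2.5*np.median(e),.4)]
    return c.round(2),r.round(2),len(P)
def edge(im,uv,r0,r1,angs,z,ch=2,thr=10):
    b=cv2.GaussianBlur(im['frame'],(3,3),0)[:,:,ch].astype(np.float32); pts=[]
    for a in np.radians(angs):
        rr=np.arange(r0,r1,.2); q=np.array(uv)[:,None]+rr*np.array([[np.cos(a)],[np.sin(a)]])
        v=cv2.remap(b,q[0:1].astype(np.float32),q[1:2].astype(np.float32),1)[0]
        d=v[5:]-v[:-5]; i=np.argmax(d)
        if d[i]>thr: pts.append(onz(im,*q[:,i+2],z)[:2])
    return circ(np.array(pts))
E
python3 - <<'E'
from h import *
t=load('top0'); w=load('w2'); o=ctrl.get_obs(); R=cv2.Rodrigues(o['orientation'])[0]; T=o['ee_pos']
print('top collar', edge(t,(229.5,199),13,22,range(90,300,5),125,thr=20), edge(t,(229.5,199),13,22,range(90,300,5),120,thr=20))
print('wrist collar', edge(w,(261,120),50,75,range(-200,25,4),125))
zd=T[2]-23
for A in (list(range(-165,-110,3))+list(range(-60,-10,3)), list(range(150,250,3))+list(range(-60,30,3))):
    c,r,n=edge(w,(258.5,236),62,82,A,zd); print('lid',c,r,n,'tool',(R.T@(np.r_[c,zd]-T)).round(2))
for X in((406,92),(454,105),(487,141),(331,236)):
    p=onz(w,(X[0]+.5)/1.5625-.5,(X[1]+.5)/1.5625-.5,126); print((p[:2]-[494.3,231.4]).round(1),np.arctan2(p[1]-231.4,p[0]-494.3))
# w1 lid disc, and bars
w1=load('w1'); print('w1 lid',edge(w1,(253,162),28,45,list(range(-90,80,4)),25))
# white marks in top view
g=cv2.cvtColor(t['frame'],cv2.COLOR_BGR2GRAY)[180:220,210:252]
n,_,st,ce=cv2.connectedComponentsWithStats((g>95).astype(np.uint8))
for s,c in zip(st,ce):
    if s[4]<40: print('topblob',c+[210,180],s[4],onz(t,*(c+[210,180]),126).round(1))
E
```

```text
top collar (array([494.88, 230.04]), np.float64(54.0), 39) (array([495.19, 230.35]), np.float64(54.23), 39)
wrist collar (array([494.33, 231.46]), np.float64(53.44), 43)
lid [547.57 218.57] 41.27 24 tool [ 3.95  2.23 23.  ]
lid [548.81 218.17] 42.1 54 tool [ 2.65  2.09 23.  ]
[-48.4   9.5] 2.948656270777975
[-37.2  32.6] 2.4224869000791838
[-16.1  46.5] 1.9034077264922697
[ 16.3 -46.9] -1.2366201097927596
w1 lid (array([ 522.53, -165.39]), np.float64(43.24), 37)
topblob [232.75 186.75] 4 [530.2 221.7 126. ]
topblob [240. 186.] 1 [532.8 199.1 126. ]
topblob [228. 193.] 1 [510.5 236.2 126. ]
topblob [228.85 198.4 ] 20 [493.7 233.3 126. ]
topblob [232. 202.] 1 [482.6 223.3 126. ]
topblob [232.5 204. ] 2 [476.4 221.7 126. ]
topblob [232. 207.] 1 [467.  223.1 126. ]
topblob [227. 209.] 1 [460.7 238.5 126. ]
topblob [229.5 210. ] 2 [457.7 230.7 126. ]
topblob [221.03846154 216.61538462] 26 [437.  256.5 126. ]
topblob [226.5 214. ] 2 [445.2 239.8 126. ]
topblob [212.  217.5] 2 [434.1 284.4 126. ]
topblob [231. 217.] 1 [436.1 225.7 126. ]
topblob [234.66666667 216.66666667] 3 [437.2 214.4 126. ]
topblob [241. 217.] 1 [436.3 194.8 126. ]
topblob [244.85185185 218.51851852] 27 [431.7 182.8 126. ]
topblob [210. 218.] 1 [432.5 290.6 126. ]
```

Call:
arm_command:
  series:
    - {"linear":[0.02,0.0008,0],"turn":-0.012}
    - {"linear":[0.02,0.0008,0],"turn":0}
    - {"linear":[0.0167,0.0008,0.01],"turn":0}
    - {"linear":[0,0,0.03],"turn":0}
    - {"linear":[0,0,0.025],"turn":0}
    - {"linear":[0,0,0.01],"turn":0}
    - {"linear":[0,0,0],"turn":0}
    - {"linear":[0,0,0],"turn":0}

```text
t: 8.1
ee_pos: [496.7, 229.3, 183.3]
orientation: [0.3, 3.127, 0.001]
ft_force: [-0.1, 0.3, -1.7]
width: 16.0
grasp_force: 30.0
```

```bash
python3 - <<'E'
from h import *
w=grab('wrist','w3'); s=grab('scene','s3'); o=ctrl.get_obs(); R=cv2.Rodrigues(o['orientation'])[0]; print(o['ee_pos'],o['ft_force'],o['moment'],np.arctan2(R[1,0],R[0,0]),o['qpos'])
W=cv2.resize(w['frame'],(800,600),interpolation=cv2.INTER_CUBIC)[150:450,200:600]
u,v=proj(s,o['ee_pos'])[0].astype(int)
S=cv2.resize(s['frame'][v-25:v+50,u-50:u+50],(400,300),interpolation=cv2.INTER_CUBIC)
cv2.imwrite('pics/w3b.png',cv2.convertScaleAbs(np.hstack([W,S]),alpha=1.6,beta=20))
E
```

```text
[497.02412903 229.43233694 183.90236624] [-0.31430485 -0.21394196 -0.84605821] [ 0.09158822 -0.11621036 -0.02940348] 2.9503678289810686 [ 4.10723118e-01  3.86251849e-01  1.84736379e+00  1.29626527e-05
  9.05827481e-01 -9.68857454e-01]
```

View pics/w3b.png

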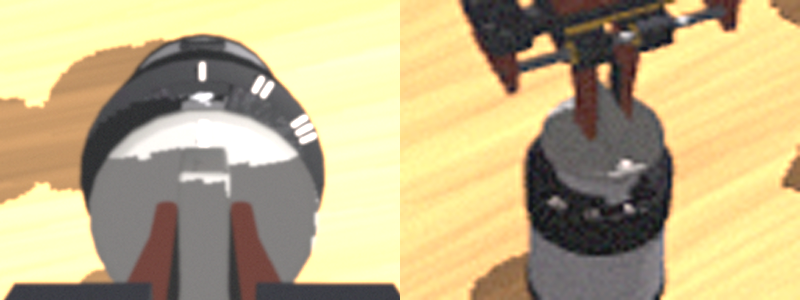

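The left half (wrist) shows the lid's bar at x≈203 lined up with the single rib at (202,71), and the disc and collar share their centre column. The right half (scene) shows the lid just above the collar. I'll check the along-bar offset from this same picture, then lower it.

```bash
python3 - <<'E'
from h import *
w=load('w3'); o=ctrl.get_obs(); R=cv2.Rodrigues(o['orientation'])[0]; T=o['ee_pos']
k=lambda X,Y:((X+200+.5)/1.5625-.5,(Y+150+.5)/1.5625-.5)
c,r,n=edge(w,k(203,190),68,90,list(range(-170,-130,3))+list(range(-50,-20,3)),125); print('collar',c,r,n,(R.T@(np.r_[c,125]-T)).round(2))
zd=T[2]-23
P=np.array([onz(w,*k(*p),zd)[:2] for p in((92,235),(88,215),(91,195),(104,165),(127,138),(160,117),(200,109),(243,117),(277,138),(302,165),(315,200),(316,222))])
c,r,n=circ(P); print('lid',c,r,n,(R.T@(np.r_[c,zd]-T)).round(2))
for X,a in(((202,71),0),((262,85),np.pi/6),((303,129),np.pi/3)):
    p=onz(w,*k(*X),126); q=R.T@(p-T); print('rib',q.round(1),'-> centre x',(q[0]-50*np.cos(a)).round(1),'y',(q[1]-50*np.sin(a)).round(1))
E
```

```text
collar [492.75 231.81] 52.95 18 [ 4.75  1.45 58.9 ]
lid [494.84 231.54] 41.72 12 [ 2.59  1.63 23.  ]
rib [52.6  1.3 57.8] -> centre x 2.6 y 1.3
rib [46.8 25.9 57.9] -> centre x 3.5 y 0.9
rib [28.1 43.8 57.9] -> centre x 3.1 y 0.5
```

Call:
arm_command:
  series:
    - {"linear":[0.0008,-0.0003,0.005],"turn":0}
    - {"linear":[0,0,0.005],"turn":0}
    - {"linear":[0,0,0.003],"turn":0}
    - {"linear":[0,0,0.002],"turn":0}
    - {"linear":[0,0,0.002],"turn":0}
    - {"linear":[0,0,0],"turn":0}

```text
t: 8.8
ee_pos: [495.1, 228.9, 165.3]
orientation: [-0.299, -3.127, 0.0]
ft_force: [0.2, -0.8, -2.1]
width: 16.2
grasp_force: 30.0
```

Call:
arm_command:
  series:
    - {"linear":[0,0,0.002],"turn":0}
    - {"linear":[0,0,0.002],"turn":0}
    - {"linear":[0,0,0],"turn":0}

```text
t: 9.1
ee_pos: [495.1, 228.9, 161.4]
orientation: [-0.299, -3.127, 0.0]
ft_force: [-0.1, -0.9, -0.8]
width: 15.8
grasp_force: 30.0
```

Call:
arm_command:
  series:
    - {"linear":[0,0,0.002],"turn":0}
    - {"linear":[0,0,0.002],"turn":0}
    - {"linear":[0,0,0],"turn":0}

```text
t: 9.4
ee_pos: [495.1, 228.9, 157.4]
orientation: [-0.299, -3.127, 0.0]
ft_force: [-0.7, -0.4, -1.7]
width: 16.1
grasp_force: 30.0
```

Call:
arm_command:
  series:
    - {"linear":[0,0,0.001],"turn":0}
    - {"linear":[0,0,0.001],"turn":0}
    - {"linear":[0,0,0],"turn":0}

```text
t: 9.7
ee_pos: [495.3, 229.0, 156.1]
orientation: [0.299, 3.127, 0.0]
ft_force: [-2.0, -1.0, 4.1]
width: 15.5
grasp_force: 30.0
```

Call:
arm_command:
  series:
    - {"linear":[0,0,0.001],"turn":0}
    - {"linear":[0,0,0],"turn":0}

```text
t: 9.9
ee_pos: [495.4, 229.0, 156.1]
orientation: [0.299, 3.127, 0.0]
ft_force: [-4.9, -2.2, 13.5]
width: 16.0
grasp_force: 30.0
```

```bash
python3 - <<'E'
from h import *
s=grab('scene','s4'); o=ctrl.get_obs(); R=cv2.Rodrigues(o['orientation'])[0]; print(o['ee_pos'],o['ft_force'],o['moment'],np.arctan2(R[1,0],R[0,0]))
u,v=proj(s,o['ee_pos'])[0].astype(int)
S=cv2.resize(s['frame'][v-30:v+45,u-50:u+50],(800,600),interpolation=cv2.INTER_CUBIC)
cv2.imwrite('pics/s4b.png',cv2.convertScaleAbs(S,alpha=1.6,beta=20))
E
```

```text
[495.33942703 228.99835519 156.06298256] [-4.53420496 -1.9550047  12.47216266] [-0.33388409  0.71861266  0.06087666] 2.9508840982963167
```

View pics/s4b.png

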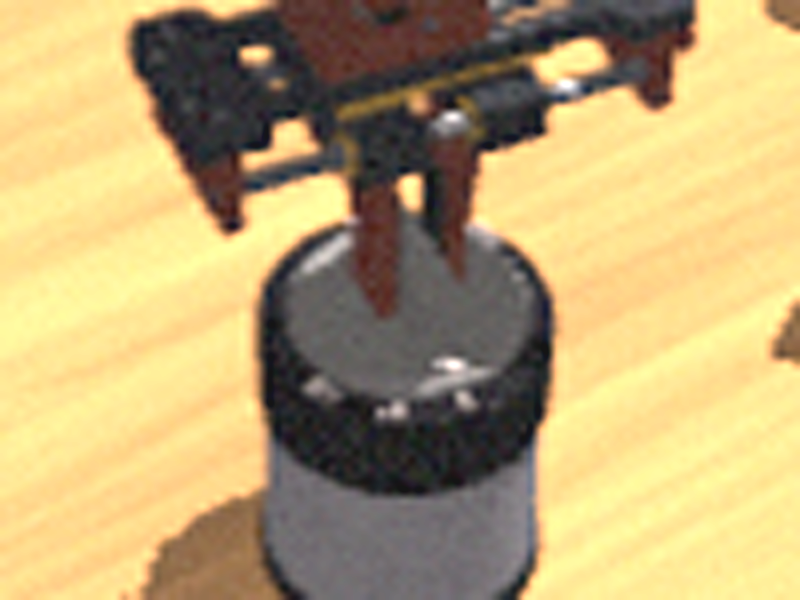

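The scene view shows the lid home: the disc is flush in the collar, and the dash at (450,365) sits beside the single rib at (465,398). I'll ease the downforce a little and twist clockwise.

Call:
arm_command:
  series:
    - {"linear":[0,0,-0.0008],"turn":0}
    - {"linear":[0,0,0],"turn":0.04}
    - {"linear":[0,0,0],"turn":0.04}
    - {"linear":[0,0,0],"turn":0.04}
    - {"linear":[0,0,0],"turn":0.04}
    - {"linear":[0,0,0],"turn":0.04}
    - {"linear":[0,0,0],"turn":0.04}
    - {"linear":[0,0,0],"turn":0.04}
    - {"linear":[0,0,0],"turn":0.04}
    - {"linear":[0,0,0],"turn":0}

```text
t: 10.95
ee_pos: [495.7, 229.3, 156.1]
orientation: [0.794, 3.038, 0.001]
ft_force: [-0.6, 0.6, 5.7]
width: 15.9
grasp_force: 30.0
```

```bash
python3 - <<'E'
from h import *
o=ctrl.get_obs(); R=cv2.Rodrigues(o['orientation'])[0]; print(o['ee_pos'],o['ft_force'],o['moment'],np.arctan2(R[1,0],R[0,0]))
E
```

```text
[495.73029173 229.30496294 156.10814764] [-0.64539792  0.64324833  5.65586295] [-0.10855446  0.13331007  0.07122458] 2.630142971441261
```

Call:
arm_command:
  series:
    - {"linear":[0,0,0],"turn":0.04}
    - {"linear":[0,0,0],"turn":0.04}
    - {"linear":[0,0,0],"turn":0.04}
    - {"linear":[0,0,0],"turn":0.04}
    - {"linear":[0,0,0],"turn":0.03}
    - {"linear":[0,0,0],"turn":0.014}
    - {"linear":[0,0,0],"turn":0}
    - {"linear":[0,0,0],"turn":0}

```text
t: 11.75
ee_pos: [495.7, 229.2, 156.1]
orientation: [1.098, 2.943, 0.001]
ft_force: [-0.8, 0.4, 6.5]
width: 15.8
grasp_force: 30.0
```

```bash
python3 - <<'E'
from h import *
w=grab('wrist','w5'); o=ctrl.get_obs(); R=cv2.Rodrigues(o['orientation'])[0]; print(o['ee_pos'],o['ft_force'],o['moment'],np.arctan2(R[1,0],R[0,0]),o['width'])
W=cv2.resize(w['frame'][90:300,120:400],(800,600),interpolation=cv2.INTER_CUBIC)
cv2.imwrite('pics/w5b.png',cv2.convertScaleAbs(W,alpha=1.6,beta=20))
E
```

```text
[495.73746942 229.1524451  156.10619239] [-1.18356813  0.3581739   4.79768211] [-0.13907328  0.08891087  0.2130385 ] 2.427401365069224 16.275752834234297
```

View pics/w5b.png

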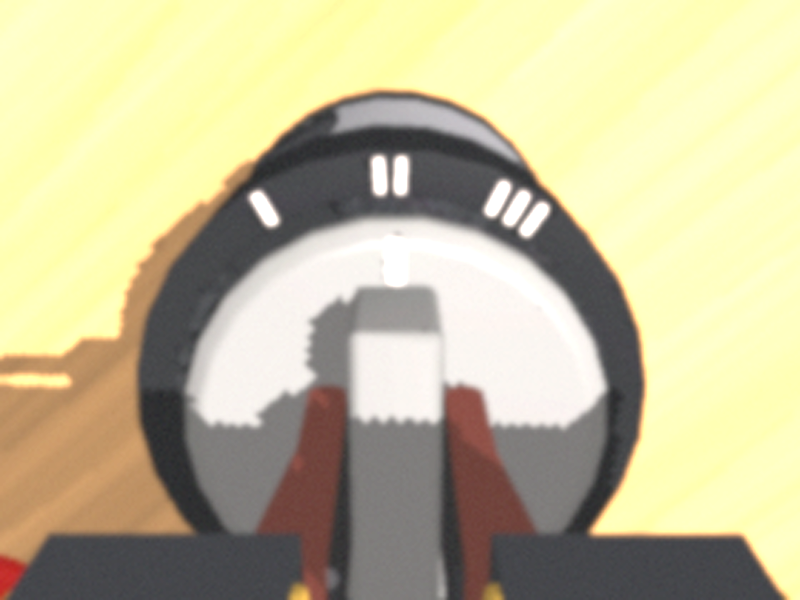

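The wrist view shows the dash at (396,262) pointing straight up at the two pulse ribs at (390,175), with the bar vertical in the fingers. The twist is about 0.52 rad (30 degrees) and the grip is firm, so I'm handing in.

```bash
python3 -c "
from workcell import ctrl
print(ctrl.close_job())"
```

```text
the job is handed in; nothing more can be done
None
```

I set the bayonet lid home in the grinder's collar and twisted it about 30° clockwise to the pulse mark without going on to the lock click. I handed the job in at about 12 s with the arm still holding it there against the spring; no verdict came back.

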